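# Crack the breakfast egg with the drop-weight cracker

### The arm

A 7-joint arm with a two-finger parallel gripper is mounted at the origin on a cart in front of the work surface, level with it; the furniture and walls round the work are solid. World frame = base frame: x ahead of the robot, y to its left, z up, the work surface at z = 0. Lengths are in mm, angles in rad, forces in N, time in s.
With the tool pointing down it reaches from about 425 to 950 mm from the base axis. Payload 4.7 kg.
Tool frame: the origin (TCP) lies midway between the tips of the shut fingers; the grasp point (between the pads) lies 19 mm behind it (r.grip_point_offset is the z of the grasp point in the tool frame, in mm); z points along the fingers, y is the line along which they close (so a half turn about z gives the same grasp; the last joint's range is limited). The gripper opens to 87 mm and grips with 3 to 60 N. Pads are 19 mm wide; open, the fingers measure 117 mm over their backs; the gripper's body (75 mm by 190 mm) begins 51 mm behind the grasp point.
Start: joints at [1.263, 0.469, -0.049, 1.532, 0.024, 1.141, -0.082], TCP at [185.808, -648.941, 222.573] pointing down, gripper open.
Joint ranges: [-2.59, 2.59], [-0.33, 1.99], [-1.39, 1.29], [0.1, 2.45], [-1.04, 4.18], [0.21, 1.99], [-2.66, 2.66]. Speed limits (rad/s): [2.57, 2.57, 3.14, 3.14, 3.14, 3.14, 3.14].

### API

Orientations are given as [roll, pitch, yaw] about the fixed x, y, z axes, in that order (R = Rz(yaw) Ry(pitch) Rx(roll)).
In Python, from station import r gives the robot as it stands. The module is installed in compiled form; this text tells all that it offers.
- The arm moves only by the shell command python3 -m handwheel 'ROWS' [OPENING]. ROWS is JSON, a list that holds one entry, the list of rows, each a list of 4 numbers: the shift along the tool's x, y, z in cm, then the turn about the tool's z in rad. In form: [[[x, y, z, yaw], ...]]. A call has 1 to 10 rows; each row shifts and turns the commanded pose from where the row before left it, along the tool's axes as they then stand; what a row does not reach is not made up. A row lasts 1/12 s, in which the tool goes at most 41.7 mm and 7.16 degrees, less where a joint would pass 70% of its speed; a pose out of reach is approached as far as the arm can. A call is refused whole if a number of a shift passes 4.17 or a number of a turn 0.125, either way. A call with a gripper value outside its range is refused whole. OPENING is the finger opening in cm, from 0 to 8.7, set as the call begins (- or left out, the last holds). The fingers move at their own pace and stop on an object; the grip force is fixed at half the most. Time passes only in rows, so rows that do not move let the fingers close. It gives the time, the measured TCP pose, the force, the opening and the grip force at its end, in the units of the state.
- r.read_state(): the state, without advancing time (a new reading comes with each control period).
- r.capture(name): name is "scene" or "top" or "wrist"; returns a dict with "img" (400x640x3 uint8, blue, green, red), "range_z" (400x640 float32, mm along the optical axis (not along the pixel's ray), 0 where there is no reading), "vertical_fov" (degrees; the focal length in pixels is half the picture's height over the tangent of half this angle, whatever the lens; pixels are square), "cx", "cy" (the principal point, pixels), "R" (3x3) and "t" (3): a world point X has camera coordinates R X + t. Camera axes: x right, y down, z forward; pixel columns grow to the right and rows downward; lengths in mm; the calibration is good to about 2 mm. A picture is of the moment at which its call begins.
- r.hand_in(): hands the job in; it is judged then, once.
The state is a dict: "time_s": time; "q": joint angles; "joint_vel": joint speeds; "effort": joint torques, N m; "eef_pos": TCP position; "tool_rot": TCP orientation; "force": force on the tool from outside, world axes, zero at the start; "ft_torque": the same for the moment, N m; "width": finger opening in mm; "grip_force": force on a finger pad.
Only numpy, scipy, OpenCV 4.12 (cv2) and the standard library are available. Lean on these libraries where they do the work, as an engineer would, in place of code of your own. Each camera call takes 0.05 s, during which the arm holds its last target. There are 200 camera calls.

### The job

Crack the boiled egg: take the egg cracker from its recess in the wooden condiment board by the wooden grip of its sliding weight, set its cap level and centred on the round top of the egg, and with the weight still raised near the top of its rod let go, so that the weight drops and the cracker is left standing on the egg by itself. Once it has stood there alone and still for about a second, put the cracker back upright in the recess it came from. Leave the egg cup standing where it is, and do not disturb the salt, the pepper or the empty egg cup.

Things in the scene. Friction and masses are not known exactly. Their poses are not given: they have to be found in the camera images.
- egg_cracker: Egg cracker, 148 mm high, 0.32 kg. From below: steel bell cap, rim 34 mm outside and 26 mm inside; 8 mm rod; on the rod a sliding weight (0.12 kg): 25 mm sleeve 26-98 mm above the rim, topped by a dark wooden grip, 30 mm thick, 98-148 mm. Origin: centre of the open rim (lowest point), z up. On the egg the rim rests as a ring 4 mm below the egg's top; it slips off if well off centre or crooked.
- cracker_weight (a joint): Travel of the weight up the rod, m: 0 = down on the cap, 0.060 = upper stop. It slides freely and falls by itself. Lifted by the wooden grip, the weight first rises to its stop, then the cap hangs from it. When the cap is lowered onto the egg, this value falls as the grip goes on down; let go at about 0.040 to 0.055.
- weight_grip (a point): Centre of the wooden grip on top of the cracker's weight (a 30 mm thick, 50 mm high upright cylinder; this point is 25 mm below its top). It is 123 mm + the weight's travel above the cap's rim. The place to grasp from above.
- egg_cup: White ceramic egg cup with a boiled brown egg fast in it, loose on the table. Foot 68 mm across, bowl 57 mm across with its rim at 58 mm; the egg's top is at 84 mm. Origin at the centre of the foot's underside, z up.
- egg_top (a point): Topmost point of the egg. The egg's upper half is a ball of 24 mm radius; its centre is 24 mm below this point.
- empty_egg_cup: The same egg cup without an egg (58 mm high), a bystander. Origin at the centre of its underside.
- caddy: Condiment board of plain wood, fixed, 84 x 224 x 22 mm, with three round recesses 48 mm in diameter and 10 mm deep, 70 mm apart in a row along its y axis; one holds the egg cracker, the others the salt and pepper shakers (any order). Origin: centre of its underside.
- caddy_hole0 (a point): Centre of the mouth of the board's left-hand (+y) recess (22 mm above the table; the recess floor is 10 mm lower).
- caddy_hole1 (a point): Centre of the mouth of the board's middle recess (22 mm above the table; the recess floor is 10 mm lower).
- caddy_hole2 (a point): Centre of the mouth of the board's right-hand (-y) recess (22 mm above the table; the recess floor is 10 mm lower).
- salt: Glass salt shaker with grey cap, 44 mm thick, 90 mm high, standing in a recess. Origin at the centre of its underside.
- pepper: Glass pepper shaker, same size, standing in a recess. Origin at the centre of its underside.

How it is judged (in metres and radians):
On the way, in this order (a step that is already met when the one before it is completed fails the run):
1. the cap sits on top of the egg (centred within 8 mm, tilted less than 0.25 rad) with the weight raised at least 35 mm (horizontal distance between egg_cracker and egg_top below 0.008 m and z of egg_cracker in the frame of egg_top between -0.009 and -0.001 m and angle between egg_cracker's own z axis and vertical below 0.25 rad and value of joint cracker_weight above 0.035 m), for 0.1 s.
2. the weight drops freely (faster than 0.35 m/s) while the cap sits on the egg (horizontal distance between egg_cracker and egg_top below 0.008 m and z of egg_cracker in the frame of egg_top between -0.009 and -0.001 m and angle between egg_cracker's own z axis and vertical below 0.25 rad and velocity of joint cracker_weight below -0.35 m/s), for 0.02 s.
3. the cracker stands on the egg by itself, weight down, still and not touched by the fingers, for half a second (horizontal distance between egg_cracker and egg_top below 0.008 m and z of egg_cracker in the frame of egg_top between -0.009 and -0.001 m and angle between egg_cracker's own z axis and vertical below 0.25 rad and value of joint cracker_weight below 0.006 m and contact force between the fingers and egg_cracker below 0.05 N and linear speed of egg_cracker below 0.03 m/s and angular speed of egg_cracker below 0.3 rad/s), for 0.5 s.
At the end, for the whole second after the job is handed in: Cracker released, at rest and upright (0.15 rad) on the floor of the free recess (centred within 8 mm), weight down; egg cup with egg upright, within 30 mm of its start; salt, pepper and empty egg cup upright, within 20 mm of their starts (((horizontal distance between egg_cracker and caddy_hole0 below 0.008 m and z of egg_cracker in the frame of caddy_hole0 below -0.007 m) or (horizontal distance between egg_cracker and caddy_hole1 below 0.008 m and z of egg_cracker in the frame of caddy_hole1 below -0.007 m) or (horizontal distance between egg_cracker and caddy_hole2 below 0.008 m and z of egg_cracker in the frame of caddy_hole2 below -0.007 m)) and angle between each of egg_cracker, egg_cup, salt, pepper, empty_egg_cup's own z axis and vertical below 0.15 rad and value of joint cracker_weight below 0.006 m and contact force between the fingers and egg_cracker below 0.05 N and linear speed of egg_cracker below 0.02 m/s and distance of egg_cup from where it was at the start of the episode below 0.03 m and distance of each of salt, pepper, empty_egg_cup from where it was at the start of the episode below 0.02 m); the robot touches nothing.
It fails at once if the egg cup or the cracker is tipped over (more than 0.6 rad) (angle between any of egg_cup, egg_cracker's own z axis and vertical above 0.6 rad).
It fails at once if the salt, the pepper or the empty egg cup is knocked (tilted more than 0.5 rad) (angle between any of salt, pepper, empty_egg_cup's own z axis and vertical above 0.5 rad).
It also fails if it takes over 58 s, if anything falls off the work surface, if the arm or the gripper's body presses on something with over 40 N, if the wrist force passes 120 N, or if a joint passes its speed limit or range.

## Working session

There is one attempt and no reset: what is moved stays moved. The work goes in short steps, Python scripts to look and compute and a shell command to move; the robot and the scene stay as the last step left them, time stands still between calls to the robot, and variables do not carry over. Pictures are saved under pics/ and viewed, at most 12 in all, crops included, and the job is handed in when it is done.

```bash
mkdir -p pics
python3 - <<'E'
from station import r
import cv2,numpy as np
s=r.read_state();print(s['time_s'],s['eef_pos'],s['tool_rot'],s['width'],r.grip_point_offset)
for n in("scene","top"):
    c=r.capture(n);np.savez(f'{n}.npz',**c);cv2.imwrite(f'pics/{n}0.png',c['img']);print(n,c['vertical_fov'],c['cx'],c['cy'],c['R'],c['t'])
E
```

```text
0.0 [ 185.60112154 -648.37464409  221.47097262] [-3.13965862e+00  7.98306181e-05  2.78796461e-01] 86.9654527074353 -18.700000000000003
scene 53.91626201870595 317.05727561056676 194.7068572693677 [[ 0.76735188 -0.64121475 -0.00383949]
 [-0.48300992 -0.57406665 -0.66117236]
 [ 0.42174935  0.50920637 -0.75022421]] [-413.28511447  344.2040143   801.5596081 ]
top 47.76551203171148 327.23239932259384 194.74120527590082 [[-0.00609099 -0.99976076  0.02100754]
 [-0.98241209  0.00206195 -0.1867143 ]
 [ 0.18662632 -0.02177534 -0.98218962]] [   6.11529282  533.03016727 1034.64239567]
```

View pics/top0.png

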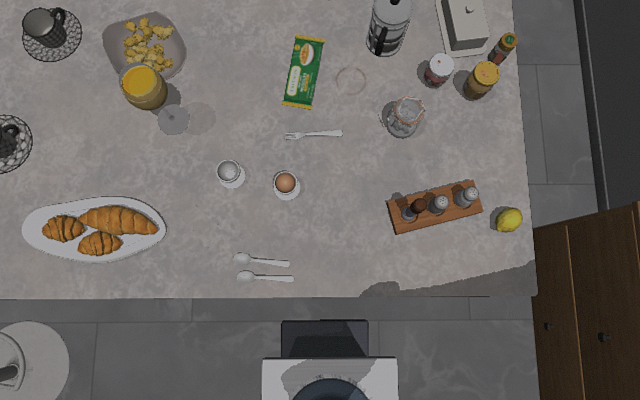

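View pics/scene0.png

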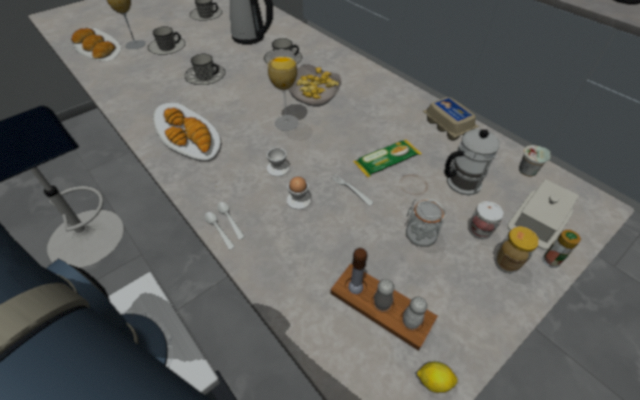

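```bash
cat > h.py <<'E'
import numpy as np,cv2
def cloud(c):
    d=np.asarray(c['range_z'],float);f=200/np.tan(np.radians(float(c['vertical_fov']))/2)
    v,u=np.mgrid[:400,:640]
    P=np.dstack([(u-c['cx'])/f*d,(v-c['cy'])/f*d,d])
    W=(P-c['t'])@c['R'];W[d==0]=np.nan
    return W
def circ(p):
    A=np.c_[2*p[:,:2],np.ones(len(p))];s=np.linalg.lstsq(A,(p[:,:2]**2).sum(1),rcond=None)[0]
    return s[0],s[1],np.sqrt(s[2]+s[0]**2+s[1]**2)
def sph(p,R=24):
    from scipy.optimize import least_squares
    x0=np.r_[p[:,:2].mean(0),p[:,2].max()-R]
    return least_squares(lambda c:np.linalg.norm(p-c,axis=1)-R,x0,loss='soft_l1').x
E
python3 - <<'E'
from h import *
import numpy as np
c=np.load('top.npz');W=cloud(c);np.set_printoptions(precision=1,suppress=True)
def box(W,u0,u1,v0,v1):return W[v0:v1,u0:u1].reshape(-1,3)
def sel(p,a,b):return p[(p[:,2]>a)&(p[:,2]<b)]
print('table z',np.nanmedian(box(W,330,380,160,220)[:,2]))
p=box(W,268,304,164,204);print('egg max',np.nanmax(p[:,2]));q=sel(p,68,95);print(len(q),sph(q),q[:,:2].mean(0))
p=box(W,212,250,154,190);q=sel(p,48,70);print('empty',len(q),(q.min(0)+q.max(0))/2)
p=box(W,380,490,170,240);q=sel(p,18,26);print('caddy',len(q));
rc=cv2.minAreaRect(q[:,:2].astype(np.float32));print(rc,cv2.boxPoints(rc))
q=sel(p,140,170);print('grip top',len(q),q.mean(0),(q[:,:2].min(0)+q[:,:2].max(0))/2,q.max(0))
q=sel(p,75,115)
for lo,hi in((430,455),(455,485)):
    q=sel(box(W,lo,hi,175,225),88,112);print('shaker',len(q),q.mean(0),q.max(0))
c=np.load('scene.npz');W=cloud(c)
print('S table',np.nanmedian(box(W,310,340,210,260)[:,2]))
q=sel(box(W,284,312,172,212),66,95);print(len(q),sph(q),q.max(0))
q=sel(box(W,340,375,240,300),115,170);print('grip',len(q),q.max(0),circ(q[q[:,2]<150]))
q=sel(box(W,325,440,260,345),18,26);rc=cv2.minAreaRect(q[:,:2].astype(np.float32));print(rc)
for n,(a,b,e,d) in {'top':(380,540,150,250),'scene':(250,450,140,350)}.items():
    pass
i=cv2.imread('pics/top0.png');a=cv2.resize(i[160:240,380:490],None,fx=5,fy=5,interpolation=3)
b=cv2.resize(i[155:210,210:310],None,fx=5,fy=5,interpolation=3)
o=np.zeros((400,550,3),np.uint8);o[:]=a;cv2.imwrite('pics/c1.png',o)
E
```

```text
table z -0.6573653651860402
egg max 87.3921651085831
266 [562.6 104.7  59.7] [560.5 104.2]
empty 138 [592.5 243.1  54.4]
caddy 1784
((509.9820861816406, -263.6134948730469), (84.43502807617188, 225.26605224609375), 14.25357723236084) [[ 441.3 -164.8]
 [ 496.8 -383.2]
 [ 578.6 -362.4]
 [ 523.2 -144.1]]
grip top 157 [ 491.2 -193.2  155.8] [ 492.3 -194.3] [ 506.6 -180.3  162.1]
shaker 165 [ 508.8 -258.3   96.4] [ 526.7 -243.   103.8]
shaker 165 [ 528.2 -328.7   96.4] [ 545.8 -313.9  106.4]
S table -0.9294083283508026
177 [560.7 105.1  59.1] [580.5 122.1  84.3]
grip 282 [ 503.2 -182.6  160.8] (np.float64(490.4800616472239), np.float64(-195.15070329085222), np.float64(14.369449535347254))
((507.7530517578125, -262.4613037109375), (86.31768798828125, 224.35121154785156), 14.443245887756348)
```

View pics/c1.png

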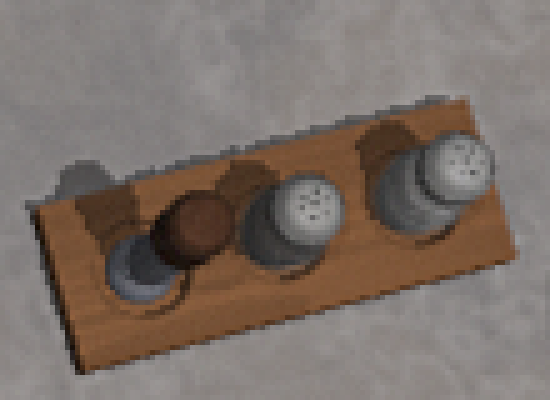

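Top view: the cracker is in the left recess (crop 195,228), with salt and pepper to its right. The crop is 5x from (380,160), so the grip is at about (419,206) in the full picture. Depth puts the grip near (491,-195), hole0 near (491.5,-195) and the egg near (561.5,105).

```bash
python3 -m handwheel '[[[2.09,-1.76,0,0],[2.09,-1.76,0,0],[2.09,-1.76,0,0],[2.09,-1.76,0,0],[2.09,-1.76,0,0],[2.09,-1.76,0,0],[2.09,-1.76,0,0],[2.09,-1.76,0,0],[2.09,-1.76,0,0],[2.09,-1.76,0,0]]]' 8.7
python3 -m handwheel '[[[2.09,-1.76,0,0],[2.09,-1.76,0,0],[2.09,-1.76,0,0],[2.09,-1.76,0,0],[2.09,-1.76,0,0],[2.09,-1.76,0,0],[2.09,-1.76,0,0],[2.09,-1.76,0,0],[2.09,-1.76,0,0],[0,0,0,0]]]'
cat > st.py <<'E'
from station import r
import numpy as np
a=[]
for i in range(3):
    s=r.read_state();a.append(np.r_[s['eef_pos'],s['tool_rot']])
np.set_printoptions(precision=4,suppress=True)
print(s['time_s'],np.array(a)[0],s['width'],s['grip_force'],s['force'])
E
python3 st.py
python3 - <<'E'
from station import r
import cv2,numpy as np
c=r.capture('wrist');np.savez('w.npz',**c);cv2.imwrite('pics/w1.png',c['img'])
E
python3 st.py
```

```text
time_s: 0.93
eef_pos: [338.6, -420.8, 222.2]
tool_rot: [-3.141, 0.0, 0.279]
force: [0.2, -0.7, -0.1]
width: 86.9
grip_force: 0.0
time_s: 1.77
eef_pos: [478.6, -212.1, 222.5]
tool_rot: [-3.139, -0.003, 0.288]
force: [0.5, 0.3, 0.3]
width: 87.0
grip_force: 0.0
1.7667 [ 478.5779 -212.0661  222.5408   -3.1392   -0.0027    0.2879] 87.02978008075753 0.0 [0.4784 0.3447 0.2927]
1.8167 [ 476.935  -214.9021  222.3552   -3.1404   -0.0006    0.2851] 87.0146984667596 0.0 [ 0.2646 -0.9244 -0.1519]
```

View pics/w1.png

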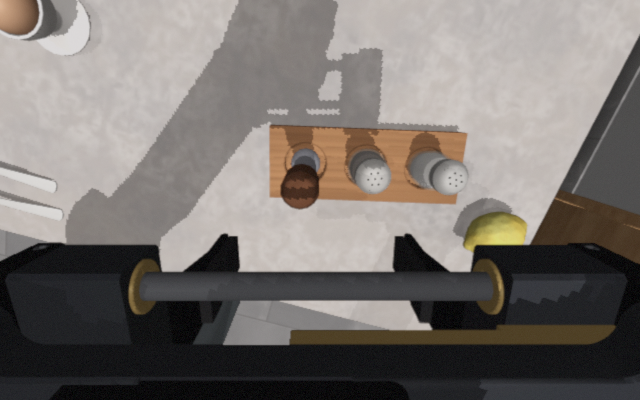

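The wrist view shows the grip top at about (300,182), the recess ring around (305,160) and the egg at (15,15).

```bash
python3 - <<'E'
from h import *
c=np.load('w.npz');W=cloud(c);np.set_printoptions(precision=1,suppress=True)
p=W[150:215,270:330].reshape(-1,3);q=p[(p[:,2]>150)&(p[:,2]<170)];print('griptop',len(q),q.mean(0),(q.min(0)+q.max(0))/2,np.median(q[:,2]))
q=p[(p[:,2]>112)&(p[:,2]<150)];print('side',circ(q))
p=W[110:215,255:480].reshape(-1,3);q=p[(p[:,2]>18)&(p[:,2]<26)];print(cv2.minAreaRect(q[:,:2].astype(np.float32)))
p=W[0:45,0:45].reshape(-1,3);q=p[(p[:,2]>68)&(p[:,2]<95)];print(len(q),sph(q))
E
python3 st.py
```

```text
griptop 1138 [ 494.5 -194.1  156.5] [ 493.  -194.   155.3] 157.38473180027108
side (np.float64(492.5479232573704), np.float64(-194.25833926392414), np.float64(14.88751670010458))
((509.7480163574219, -262.26739501953125), (84.38017272949219, 224.0601806640625), 14.25782299041748)
676 [562.4 106.   59.3]
1.8167 [ 476.935  -214.9021  222.3552   -3.1404   -0.0006    0.2851] 87.0146984667596 0.0 [ 0.2646 -0.9244 -0.1519]
```

```bash
for i in 1 2 3; do python3 -m handwheel '[[[0,0,0,0],[0,0,0,0]]]' | head -3; done
```

```text
time_s: 1.98
eef_pos: [474.7, -219.3, 222.2]
tool_rot: [3.141, 0.001, 0.277]
time_s: 2.15
eef_pos: [474.9, -219.3, 222.5]
tool_rot: [3.141, 0.0, 0.277]
time_s: 2.32
eef_pos: [475.3, -218.7, 222.6]
tool_rot: [3.141, 0.0, 0.278]
```

```bash
python3 -m handwheel '[[[0.8,-0.6,0,0],[0.8,-0.7,0,0],[0.7,-0.58,0,0],[0,0,0,0],[0,0,1.5,0],[0,0,1.5,0],[0,0,1.5,0],[0,0,0,0],[0,0,0,0]]]' 6
python3 -m handwheel '[[[0,0,1.2,0],[0,0,1.2,0],[0,0,1.2,0],[0,0,1.2,0],[0,0,1.0,0],[0,0,0.4,0],[0,0,0,0],[0,0,0,0],[0,0,0,0]]]'; python3 st.py
```

```text
time_s: 3.07
eef_pos: [492.2, -193.4, 177.1]
tool_rot: [-3.141, 0.001, 0.279]
force: [-0.6, 0.4, 0.8]
width: 60.1
grip_force: 0.0
time_s: 3.82
eef_pos: [493.2, -193.9, 116.4]
tool_rot: [3.141, -0.001, 0.279]
force: [-1.2, -0.2, 0.2]
width: 59.9
grip_force: 0.0
3.8167 [ 493.1672 -193.9445  116.3881    3.1406   -0.0013    0.2788] 59.92940804249357 0.0 [-1.2207 -0.2275  0.2085]
```

```bash
python3 -m handwheel '[[[0,0,0,0],[0,0,0,0],[0,0,0,0],[0,0,0,0],[0,0,0,0],[0,0,0,0]]]' 2
python3 -m handwheel '[[[0,0,-0.8,0],[0,0,-1.2,0],[0,0,-1.2,0],[0,0,-1.2,0],[0,0,-0.6,0],[0,0,-0.5,0],[0,0,-0.5,0],[0,0,-0.5,0],[0,0,-0.5,0],[0,0,0,0]]]'
python3 - <<'E'
from station import r
import cv2
c=r.capture('scene');cv2.imwrite('pics/s1.png',cv2.resize(c['img'][200:340,300:460],None,fx=4,fy=4,interpolation=3))
E
```

```text
time_s: 4.32
eef_pos: [492.5, -193.9, 115.6]
tool_rot: [3.141, -0.0, 0.279]
force: [0.6, 0.4, -0.4]
width: 29.5
grip_force: 30.0
time_s: 5.15
eef_pos: [492.9, -193.9, 186.2]
tool_rot: [3.141, -0.001, 0.279]
force: [0.5, 1.0, -3.2]
width: 29.6
grip_force: 30.0
```

View pics/s1.png

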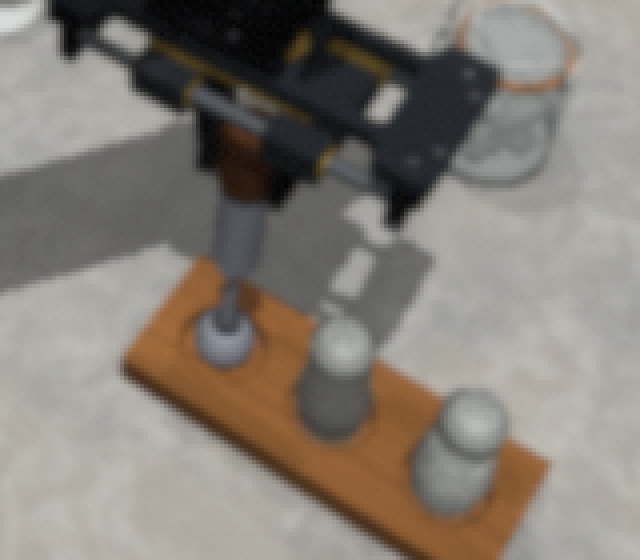

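```bash
python3 -m handwheel '[[[0,0,-0.6,0],[0,0,-1.2,0],[0,0,-1.4,0],[0,0,-1.4,0],[0,0,-1.4,0],[0,0,-1.4,0],[0,0,-1.4,0],[0,0,-0.8,0],[0,0,-0.4,0],[0.3,-0.54,0,0]]]'
python3 -m handwheel '[[[0.6,-1.1,0,0],[0.9,-1.6,0,0],[0.9,-1.6,0,0],[0.9,-1.6,0,0],[0.9,-1.6,0,0],[0.9,-1.6,0,0],[0.9,-1.6,0,0],[0.9,-1.6,0,0],[0.9,-1.6,0,0],[0.9,-1.6,0,0]]]'
python3 -m handwheel '[[[0.9,-1.6,0,0],[0.9,-1.6,0,0],[0.9,-1.6,0,0],[0.9,-1.6,0,0],[0.9,-1.6,0,0],[0.9,-1.6,0,0],[0.5,-0.81,0,0],[0.2,-0.4,0,0],[0,0,0,0],[0,0,0,0]]]'
python3 -m handwheel '[[[0,0,0,0],[0,0,0,0],[0,0,0,0]]]'
python3 - <<'E'
from station import r
from h import *
np.set_printoptions(precision=1,suppress=True)
ims=[]
for n in('scene','wrist','top'):
    c=r.capture(n);np.savez(n+'1.npz',**c);ims.append(c['img'])
o=np.hstack([cv2.resize(ims[0][100:250,220:370],(400,400)),cv2.resize(ims[2][130:240,230:340],(400,400))])
cv2.imwrite('pics/e1.png',o)
E
python3 st.py
```

```text
time_s: 6.03
eef_pos: [493.8, -189.1, 286.1]
tool_rot: [3.14, -0.0, 0.277]
force: [-0.1, -1.2, -2.7]
width: 29.6
grip_force: 30.0
time_s: 6.87
eef_pos: [534.2, -12.3, 284.4]
tool_rot: [-3.14, 0.002, 0.28]
force: [-0.5, 0.3, -2.6]
width: 29.4
grip_force: 30.0
time_s: 7.7
eef_pos: [563.4, 105.2, 285.0]
tool_rot: [3.141, 0.001, 0.278]
force: [0.2, -0.5, -3.4]
width: 29.4
grip_force: 30.0
time_s: 7.95
eef_pos: [563.8, 104.9, 285.6]
tool_rot: [3.141, 0.0, 0.277]
force: [0.1, -0.2, -2.8]
width: 29.5
grip_force: 30.0
8.1 [563.7627 105.4475 285.6377   3.1414  -0.0001   0.278 ] 29.70338137504032 29.99013184569776 [-0.4297 -0.0744 -3.2019]
```

View pics/e1.png

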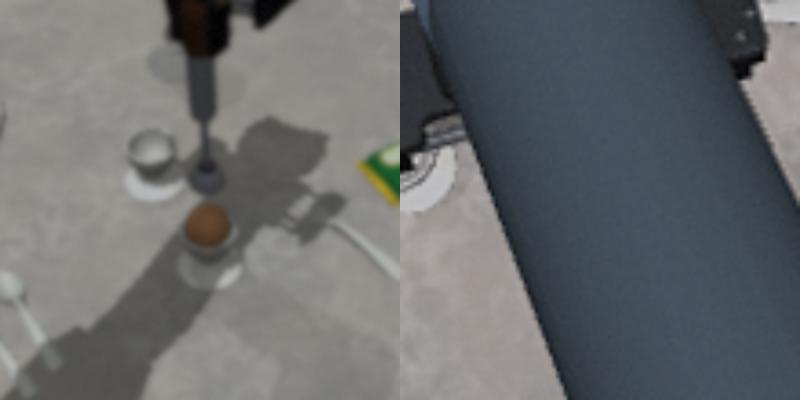

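The scene view shows the cracker hanging upright above the egg: cap at about (298,167), sleeve at (296,132), egg at (298,184). The top camera is blocked by the arm, so I'll measure cap against egg from the clouds.

Run:
```python
from h import *
np.set_printoptions(precision=1,suppress=True)
from scipy.optimize import least_squares
def cf(q,R):return least_squares(lambda c:np.linalg.norm(q[:,:2]-c,axis=1)-R,q[:,:2].mean(0)+[5,5],loss='soft_l1').x
for n in('scene','wrist'):
    c=np.load(n+'1.npz');W=cloud(c);p=W.reshape(-1,3)
    p=p[(np.hypot(p[:,0]-562,p[:,1]-105)<27)]
    print(n,'cam',-c['R'].T@c['t'])
    for a,b in((60,90),(95,115),(118,128),(128,140),(145,200),(215,260),(205,216)):
        q=p[(p[:,2]>a)&(p[:,2]<b)];print(a,b,len(q),q.mean(0) if len(q) else '', end=' ')
        if len(q)>15: print(sph(q) if a==60 else (cf(q,12.5) if a==145 else circ(q)))
        else: print()
```

```text
scene cam [ 145.3 -475.6  827.3]
60 90 212 [555.2  97.5  74. ] [560.6 105.6  59.3]
95 115 0  
118 128 21 [555.3  92.4 125.1] (np.float64(561.6644750026409), np.float64(104.2895112539029), np.float64(16.53218320085268))
128 140 67 [556.5  96.  133.8] (np.float64(561.2763136683127), np.float64(102.67222271660557), np.float64(13.878375461341475))
145 200 72 [560.5 101.8 167.5] [567.2 111.9]
215 260 159 [557.1  96.8 237.4] (np.float64(561.6573565911767), np.float64(103.63649952152969), np.float64(11.34236567712088))
205 216 25 [557.7  96.6 212.3] (np.float64(561.9985558472188), np.float64(104.07293523841167), np.float64(11.460601819550725))
wrist cam [638.3 126.4 447.2]
60 90 568 [573.1 110.2  72.6] [562.  106.1  59.4]
95 115 0  
118 128 30 [575.3 108.9 125.6] (np.float64(563.7106939038964), np.float64(105.00240295891217), np.float64(16.87149941033141))
128 140 369 [570.  107.  135.1] (np.float64(564.2889177371941), np.float64(105.1772394171769), np.float64(14.111191228864584))
145 200 223 [566.2 105.7 152.3] [578.3 109.1]
215 260 627 [573.2 107.9 239.6] (np.float64(563.7475360369193), np.float64(105.15019125181493), np.float64(12.215826638022452))
205 216 56 [573.1 108.1 213.2] (np.float64(563.7179514533238), np.float64(105.0819210957543), np.float64(12.220545466025737))
```

```bash
python3 -m handwheel '[[[-0.1,-0.15,0,0],[0,0,0.5,0],[0,0,0.8,0],[0,0,0.8,0],[0,0,0.7,0],[0,0,0.4,0],[0,0,0.2,0],[0,0,0.2,0],[0,0,0,0],[0,0,0,0]]]'
python3 -m handwheel '[[[0,0,0.15,0],[0,0,0.15,0],[0,0,0.15,0],[0,0,0.15,0],[0,0,0.2,0],[0,0,0.2,0],[0,0,0.2,0],[0,0,0.2,0],[0,0,0.1,0],[0,0,0,0]]]'
python3 -m handwheel '[[[0,0,0,0],[0,0,0,0],[0,0,0,0]]]'
python3 - <<'E'
from station import r
from h import *
ims=[]
for n in('scene','wrist'):
    c=r.capture(n);np.savez(n+'2.npz',**c);W=cloud(c);p=W.reshape(-1,3)
    p=p[(np.hypot(p[:,0]-562,p[:,1]-105)<27)]
    for a,b in((78,88),(88,98),(60,78)):
        q=p[(p[:,2]>a)&(p[:,2]<b)];print(n,a,b,len(q),np.round(sph(q) if a==60 else circ(q),1) if len(q)>5 else '')
    ims.append(c['img'])
o=np.hstack([cv2.resize(ims[0][120:220,250:350],(400,400),interpolation=3),cv2.resize(ims[1][100:300,200:400],(400,400))])
cv2.imwrite('pics/e2.png',o)
E
```

```text
time_s: 8.93
eef_pos: [562.5, 107.2, 249.7]
tool_rot: [3.142, -0.0, 0.279]
force: [-0.7, 0.2, -3.8]
width: 29.5
grip_force: 30.0
time_s: 9.77
eef_pos: [562.4, 107.0, 234.3]
tool_rot: [3.142, -0.0, 0.279]
force: [-0.1, -0.7, -1.3]
width: 29.1
grip_force: 30.0
time_s: 10.02
eef_pos: [562.5, 107.0, 234.7]
tool_rot: [3.141, -0.0, 0.279]
force: [-0.2, -0.2, -1.4]
width: 29.3
grip_force: 30.0
scene 78 88 38 [559.9 105.   15.8]
scene 88 98 57 [559.9 104.9  13.1]
scene 60 78 123 [560.7 105.7  59.4]
wrist 78 88 54 [562.5 107.   16.7]
wrist 88 98 320 [562.8 107.   14.3]
wrist 60 78 604 [562.1 106.1  59.4]
```

View pics/e2.png

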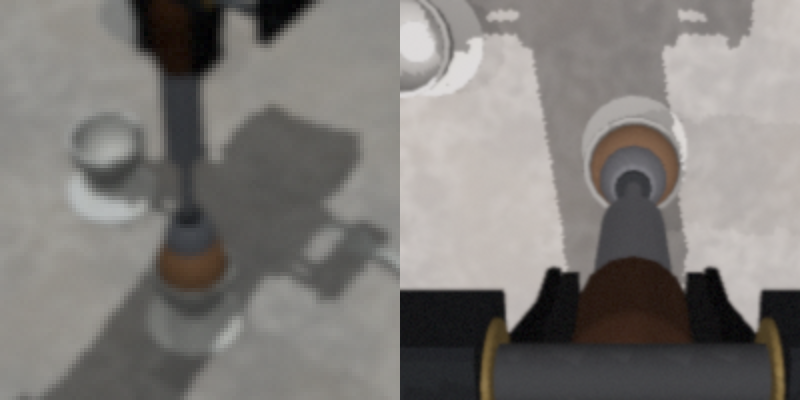

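The cap is seated on the egg and centred within about 1 mm, with the weight raised about 50 mm. Releasing now.

```bash
python3 -m handwheel '[[[0,0,0,0],[0,0,0,0],[0,0,0,0],[0,0,0,0],[0,0,0,0],[0,0,0,0],[0,0,0,0],[0,0,0,0],[0,0,0,0],[0,0,0,0]]]' 8.7
python3 -m handwheel '[[[0,0,0,0],[0,0,0,0],[0,0,0,0],[0,0,0,0],[0,0,0,0],[0,0,0,0],[0,0,0,0],[0,0,0,0],[0,0,0,0],[0,0,0,0]]]' |tail -3
python3 - <<'E'
from station import r
from h import *
ims=[]
for n in('scene','wrist'):
    c=r.capture(n);W=cloud(c);p=W.reshape(-1,3)
    p=p[(np.hypot(p[:,0]-562,p[:,1]-105)<27)]
    for a,b in((78,88),(88,98),(112,175),(180,225),(60,78)):
        q=p[(p[:,2]>a)&(p[:,2]<b)];print(n,a,b,len(q),np.round(sph(q) if a==60 else circ(q),1) if len(q)>5 else '',q[:,2].max() if len(q) else '')
    ims.append(c['img'])
o=np.hstack([cv2.resize(ims[0][120:220,250:350],(400,400),interpolation=3),cv2.resize(ims[1][100:300,200:400],(400,400))])
cv2.imwrite('pics/e3.png',o)
E
```

```text
time_s: 10.95
eef_pos: [562.4, 107.1, 234.5]
tool_rot: [3.142, -0.0, 0.279]
force: [0.3, 0.1, 0.3]
width: 84.5
grip_force: 0.0
force: [1.0, 0.5, 0.9]
width: 86.9
grip_force: 0.0
scene 78 88 30 [561.1 106.4  16.9] 87.95768762940496
scene 88 98 57 [559.8 104.6  13.3] 97.96829942287336
scene 112 175 186 [560.2 106.8  10.7] 174.91826302123164
scene 180 225 201 [560.4 108.6  12.6] 224.990467671281
scene 60 78 135 [560.9 105.5  58.9] 77.79129381108642
wrist 78 88 62 [562.6 106.9  16.6] 87.99155448699447
wrist 88 98 290 [562.5 107.   14.4] 97.99065615716606
wrist 112 175 432 [563.  109.   12.1] 172.90649034457684
wrist 180 225 1327 [564.8 111.5  13. ] 224.99518139363622
wrist 60 78 596 [562.1 106.   59.3] 77.72667367966879
```

View pics/e3.png

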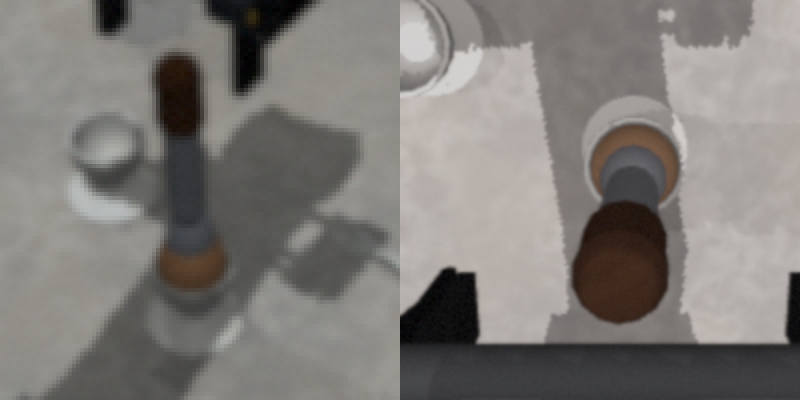

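The cracker stands alone on the egg with its weight down, leaning about 0.04 rad. I'll check that it is stable, then descend.

```bash
python3 -m handwheel '[[[0,0,0,0],[0,0,0,0],[0,0,0,0],[0,0,0.5,0],[0,0,0.8,0],[0,0,0.8,0],[0,0,0.8,0],[0,0,0.8,0],[0,0,0.7,0],[0,0,0.4,0]]]'
python3 -m handwheel '[[[0,0,0.2,0],[0,0,0,0],[0,0,0,0]]]' |head -3
python3 - <<'E'
from station import r
from h import *
for n in('scene','wrist'):
    c=r.capture(n);W=cloud(c);p=W.reshape(-1,3)
    p=p[(np.hypot(p[:,0]-562,p[:,1]-107)<27)]
    for a,b in((88,98),(112,175),(180,226),(220,235)):
        q=p[(p[:,2]>a)&(p[:,2]<b)];print(n,a,b,len(q),np.round(circ(q),1) if len(q)>5 else '',q[:,2].max() if len(q) else '')
cv2.imwrite('pics/e4.png',c['img'])
E
```

```text
time_s: 12.72
eef_pos: [561.8, 106.9, 185.0]
tool_rot: [-3.141, 0.002, 0.279]
force: [0.6, 0.3, 0.1]
width: 87.0
grip_force: 0.0
time_s: 12.97
eef_pos: [562.6, 107.2, 184.7]
tool_rot: [3.142, -0.0, 0.279]
scene 88 98 54 [559.8 104.3  13. ] 97.12812699390177
scene 112 175 186 [560.4 107.   11. ] 174.55304166578944
scene 180 226 208 [559.9 108.   12.1] 225.90515756006624
scene 220 235 69 [559.7 108.7   9.5] 228.89386960531095
wrist 88 98 406 [562.8 107.   14.3] 97.98249939444423
wrist 112 175 869 [563.1 109.1  12.1] 174.09405151178353
wrist 180 226 2483 [565.5 111.5  12.5] 225.9819254059962
wrist 220 235 1091 [565.3 112.   10.9] 227.93190889280893
```

```bash
python3 -m handwheel '[[[0.2,-0.15,0,0],[0,0,0,0],[0,0,0,0],[0,0,0,0],[0,0,0,0]]]' 4.4 | tail -3
python3 -m handwheel '[[[0,0,0,0],[0,0,0,0]]]' 3.8 | tail -3
python3 -m handwheel '[[[0,0,0,0],[0,0,0,0]]]' 3.3 | tail -3
python3 -m handwheel '[[[0,0,0,0],[0,0,0,0],[0,0,0,0],[0,0,0,0]]]' 2
python3 -m handwheel '[[[0,0,-0.4,0],[0,0,-1,0],[0,0,-1,0],[0,0,-1,0],[0,0,-1,0],[0,0,-0.6,0],[0,0,-0.4,0],[0,0,-0.4,0],[0,0,-0.4,0],[0,0,-0.4,0]]]'
python3 -m handwheel '[[[0,0,-0.5,0],[0,0,-0.8,0],[0,0,-0.8,0],[0,0,-0.8,0],[0,0,-0.8,0],[0,0,-0.4,0],[0,0,0,0],[0,0,0,0],[0,0,0,0]]]'
python3 - <<'E'
from station import r
from h import *
ims=[]
for n in('scene','wrist'):
    c=r.capture(n);W=cloud(c);p=W.reshape(-1,3)
    p=p[(np.hypot(p[:,0]-563,p[:,1]-107)<27)]
    for a,b in((118,130),(130,140),(215,260),(60,90)):
        q=p[(p[:,2]>a)&(p[:,2]<b)];print(n,a,b,len(q),np.round(sph(q) if a==60 else circ(q),1) if len(q)>5 else '',q[:,2].max() if len(q) else '')
    ims.append(c['img'])
o=np.hstack([cv2.resize(ims[0][100:220,240:360],(400,400),interpolation=3),cv2.resize(ims[1][100:300,200:400],(400,400))])
cv2.imwrite('pics/e5.png',o)
E
python3 st.py
```

```text
force: [0.3, -0.6, 0.7]
width: 61.5
grip_force: 0.0
force: [-1.0, 0.3, 0.4]
width: 48.4
grip_force: 0.0
force: [0.3, -0.7, -0.7]
width: 36.9
grip_force: 0.0
time_s: 14.15
eef_pos: [564.1, 108.4, 184.6]
tool_rot: [3.141, -0.0, 0.278]
force: [1.0, -2.2, 1.2]
width: 29.7
grip_force: 29.9
time_s: 14.98
eef_pos: [563.0, 109.8, 250.2]
tool_rot: [-3.14, 0.002, 0.279]
force: [-0.1, 0.3, -2.8]
width: 29.0
grip_force: 29.9
time_s: 15.73
eef_pos: [563.6, 108.9, 291.1]
tool_rot: [3.141, 0.001, 0.279]
force: [-1.0, 0.2, -3.8]
width: 29.6
grip_force: 29.9
scene 118 130 14 [559.6 106.9  16.9] 129.7567768710005
scene 130 140 48 [557.7 104.6  14.4] 139.82372192785306
scene 215 260 160 [560.3 106.6  11.2] 259.8983801804064
scene 60 90 208 [560.7 106.   59.2] 84.68507814321316
wrist 118 130 10 [560.7 106.9  17. ] 129.92846514371945
wrist 130 140 177 [561.  107.1  15.8] 139.92661631078244
wrist 215 260 559 [562.6 108.4  12.1] 259.8724816414191
wrist 60 90 640 [562.  106.   59.5] 83.65075708675089
15.8333 [563.5723 108.9248 290.9591  -3.1416   0.0011   0.2788] 29.35548053599617 29.895521064754575 [-0.4121  0.1563 -2.801 ]
```

View pics/e5.png

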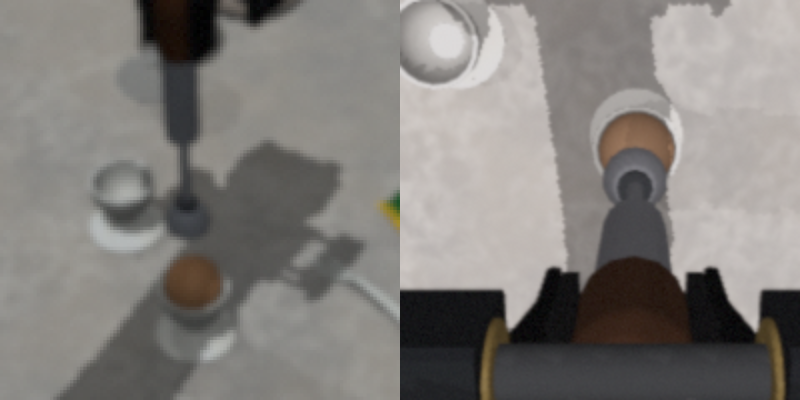

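```bash
python3 -m handwheel '[[[-0.4,0.73,0,0],[-0.7,1.27,0,0],[-0.9,1.64,0,0],[-0.9,1.64,0,0],[-0.9,1.64,0,0],[-0.9,1.64,0,0],[-0.9,1.64,0,0],[-0.9,1.64,0,0],[-0.9,1.64,0,0],[-0.9,1.64,0,0]]]' | head -2
python3 -m handwheel '[[[-0.9,1.64,0,0],[-0.9,1.64,0,0],[-0.9,1.64,0,0],[-0.9,1.64,0,0],[-0.9,1.64,0,0],[-0.9,1.64,0,0],[-0.7,1.27,0,0],[-0.47,0.87,0,0],[0,0,0,0],[0,0,0,0]]]' | head -2
python3 -m handwheel '[[[0,0,0.5,0],[0,0,1,0],[0,0,1.2,0],[0,0,1.2,0],[0,0,1.2,0],[0,0,1,0],[0,0,0.6,0],[0,0,0.3,0],[0,0,0,0],[0,0,0,0]]]'
python3 -m handwheel '[[[0,0,0,0],[0,0,0,0],[0,0,0,0]]]'
python3 - <<'E'
from station import r
from h import *
ims=[]
for n in('scene','wrist'):
    c=r.capture(n);W=cloud(c);P=W.reshape(-1,3)
    p=P[(np.hypot(P[:,0]-492,P[:,1]+194)<27)]
    for a,b in((48,60),(60,68),(145,185)):
        q=p[(p[:,2]>a)&(p[:,2]<b)];print(n,a,b,len(q),np.round(circ(q),1) if len(q)>5 else '')
    q=P[(np.hypot(P[:,0]-510,P[:,1]+263)<140)&(P[:,2]>18)&(P[:,2]<26)];print(cv2.minAreaRect(q[:,:2].astype(np.float32)))
    ims.append(c['img'])
o=np.hstack([cv2.resize(ims[0][210:350,310:450],(400,400),interpolation=3),cv2.resize(ims[1][100:300,200:400],(400,400))])
cv2.imwrite('pics/e6.png',o)
E
```

```text
time_s: 16.67
eef_pos: [524.9, -60.7, 291.4]
time_s: 17.5
eef_pos: [495.3, -192.3, 291.4]
time_s: 18.33
eef_pos: [495.9, -192.3, 221.8]
tool_rot: [3.141, -0.001, 0.279]
force: [-1.1, -0.3, -2.9]
width: 29.9
grip_force: 29.9
time_s: 18.58
eef_pos: [495.8, -192.5, 222.1]
tool_rot: [3.141, -0.001, 0.279]
force: [0.5, 0.7, -1.7]
width: 29.4
grip_force: 29.9
scene 48 60 8 [ 492.4 -194.8   16.6]
scene 60 68 42 [ 491.5 -195.    16.2]
scene 145 185 140 [ 492.7 -194.    11.8]
((507.9753723144531, -262.5924072265625), (86.67017364501953, 223.9864959716797), 14.339908599853516)
wrist 48 60 5 
wrist 60 68 105 [ 493.4 -194.2   16.3]
wrist 145 185 464 [ 494.8 -193.1   12.2]
((509.67169189453125, -262.3641662597656), (84.77534484863281, 224.1140899658203), 14.304455757141113)
```

View pics/e6.png

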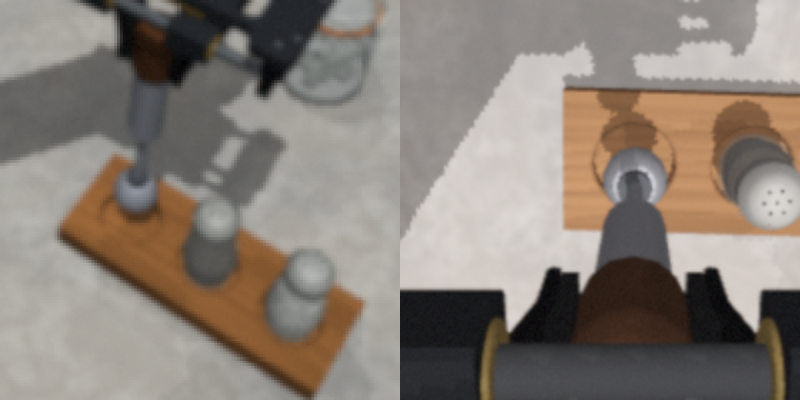

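The cap hangs over the left recess, within about 1 mm of its centre. Lowering.

```bash
python3 -m handwheel '[[[-0.1,0,0.5,0],[0,0,1,0],[0,0,1,0],[0,0,0.8,0],[0,0,0.5,0],[0,0,0.4,0],[0,0,0.4,0],[0,0,0.4,0],[0,0,0.4,0],[0,0,0,0]]]'
python3 -m handwheel '[[[0,0,0.8,0],[0,0,0.8,0],[0,0,0.8,0],[0,0,0.8,0],[0,0,0.7,0],[0,0,0.5,0],[0,0,0.4,0],[0,0,0.2,0],[0,0,0,0],[0,0,0,0]]]'
```

```text
time_s: 19.52
eef_pos: [494.3, -192.6, 167.0]
tool_rot: [-3.141, 0.001, 0.279]
force: [-1.3, 0.6, -0.5]
width: 29.4
grip_force: 29.9
time_s: 20.35
eef_pos: [494.5, -192.6, 117.6]
tool_rot: [-3.141, 0.0, 0.279]
force: [-0.3, -1.2, -0.1]
width: 29.7
grip_force: 29.9
```

```bash
python3 -m handwheel '[[[0,0,0,0],[0,0,0,0],[0,0,0,0],[0,0,0,0],[0,0,0,0],[0,0,0,0]]]' 5.6 | tail -3
python3 -m handwheel '[[[0,0,-0.5,0],[0,0,-1,0],[0,0,-1.5,0],[0,0,-2,0],[0,0,-2,0],[0,0,-2,0],[0,0,-2,0],[0,0,-1.5,0],[0,0,-0.5,0],[0,0,0,0]]]'
python3 -m handwheel '[[[0,0,0,0],[0,0,0,0],[0,0,0,0],[0,0,0,0]]]' | head -2
python3 - <<'E'
from station import r
from h import *
ims=[]
for n in('scene','wrist'):
    c=r.capture(n);W=cloud(c);P=W.reshape(-1,3)
    p=P[(np.hypot(P[:,0]-492,P[:,1]+194)<24)]
    for a,b in((24,36),(45,100),(112,158),(150,168)):
        q=p[(p[:,2]>a)&(p[:,2]<b)];print(n,a,b,len(q),np.round(circ(q),1) if len(q)>5 else '',np.median(q[:,2]) if len(q) else '')
    ims.append(c['img'])
o=np.hstack([cv2.resize(ims[0][140:350,240:450],(400,400),interpolation=3),cv2.resize(ims[1][50:300,150:400],(400,400))])
cv2.imwrite('pics/e7.png',o)
E
```

```text
force: [-0.8, 0.7, 0.0]
width: 54.3
grip_force: 0.0
time_s: 21.68
eef_pos: [495.5, -192.9, 249.6]
tool_rot: [3.139, -0.003, 0.279]
force: [-0.5, -1.0, -0.5]
width: 55.7
grip_force: 0.0
time_s: 22.02
eef_pos: [494.1, -192.5, 246.6]
scene 24 36 64 [ 491.8 -192.9   14.2] 28.66129283244681
scene 45 100 145 [ 490.5 -194.8   11.6] 73.17658227593948
scene 112 158 247 [ 488.7 -196.1   12. ] 146.58607323374318
scene 150 168 145 [ 489.5 -195.8   10. ] 157.12378503597867
wrist 24 36 134 [ 492.4 -193.8   13.4] 27.50993965047327
wrist 45 100 196 [ 492.6 -193.8   12.2] 74.39059487536932
wrist 112 158 896 [ 494.6 -193.2   11.9] 154.21602076114897
wrist 150 168 892 [ 493.9 -193.3   10.1] 157.34344644453847
```

View pics/e7.png

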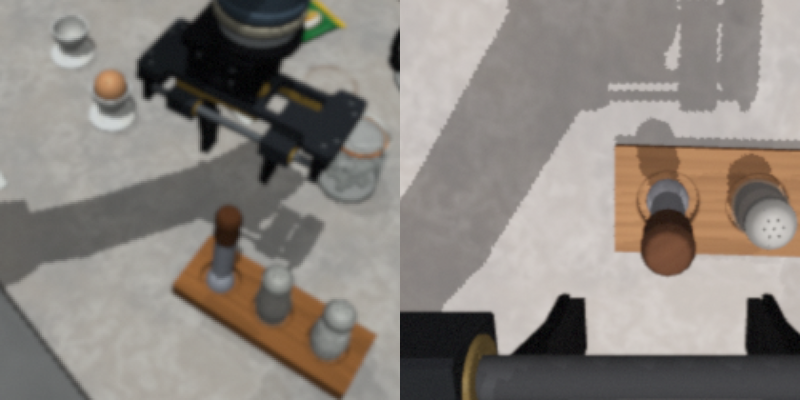

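The cracker stands upright and centred in its recess with the weight down, and everything else is in place.

```bash
python3 -c "
from station import r
print(r.hand_in())"
```

```text
the job is handed in; nothing more can be done
None
```

The egg was cracked: the cracker dropped its weight and stood alone on the egg, and is now back upright in its recess with nothing else disturbed. The job is handed in at about 22 s of the 58 s allowed, but the hand-in gave no verdict.

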